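# Close up the oil drum: tap shut, snap cap clicked home and held down

### The job

The rinsed steel oil drum has dripped dry and is to be closed up: first shut its tap by turning the lever a quarter turn clockwise, seen from above, to its stop. Then set the loose black snap cap over the stud on the drum's neck, press it straight down until it clicks, and keep pressing after the click so that it sits fully home on its rubber gasket. Finish while still holding the cap pressed firmly down, without letting up, and leave the cup under the spout, the bottle and the pepper mill where they stand.

Things in the scene. Friction and masses are not known exactly. Their poses are not given: they have to be found in the camera images.
- tap (a joint): Angle of the tap lever of the steel drum: 0 = open (lever along the spout, pointing away from the drum), 1.571 = shut (lever square to the spout, at its stop). It grows clockwise seen from above. The lever starts open or nearly so, stays where it is left, and needs about 2 N at the middle of its sleeve.
- lever_grip (a point): Middle of the black plastic sleeve of the tap lever, 62 mm from the lever's pivot. The sleeve is level, 48 mm long (along the lever), 15 mm wide and 10 mm high, with 16 mm of free space below it; this point lies at half its height. The lever is about 109 mm above the table, in front of the drum on the robot's side. The point's -x axis points along the lever to its free end.
- lever_pivot (a point): Point on the upright axis of the tap lever, at the height of lever_grip; it stands 57 mm in front of the drum's wall. Its -x axis points along the spout, away from the drum; its +y axis is the direction in which the shut lever points.
- neck_seat (a point): Centre of the upper face of the black rubber gasket (37 mm across) on the neck of the steel drum, where the underside of the cap comes to rest; 210 mm above the table, on the drum's upright middle axis. The drum (150 mm across, shoulder up to 182 mm, neck 29 mm across) stands firm and does not move.
- stud_tip (a point): Top centre of the white plastic stud that rises from the gasket, 24 mm above neck_seat: a post 22 mm across, tapered at the tip. Four sprung nibs stick out 3 mm from it, 7 mm above neck_seat. The cap slides freely down it until its underside is 9 mm above neck_seat; then the push rises to about 10 N, the bead snaps over the nibs at about 4 mm, the force drops, and the cap drops onto the gasket.
- gasket: The rubber gasket on the neck, fixed to the drum (its origin lies on the drum's middle axis at the height of the table).
- cap_center (a point): Centre, half-way up, of the loose snap cap: round, black, ribbed, 42 mm across and 32 mm high, 35 g, standing on the table mouth down, so that this point is 16 mm above the table. z points to its closed top. Its mouth is 24 mm across at the inner bead. When it is home, this point is 16 mm above neck_seat.
- cup: Small white cup, 50 mm high, standing below the spout of the tap; origin at table height, in the middle of its outline with the handle (bystander).
- bottle: Bottle, 62 mm across and 238 mm high, behind the work; origin at the centre of its underside (bystander).
- mill: Wooden pepper mill, 58 mm across and 170 mm high, behind the work; origin at the centre of its underside (bystander).
There are look-alikes about, which are no part of the job. Of the things shaped like the part that bears cap_center, the black one is meant.

How it is judged (in metres and radians):
On the way, in this order (a step that is already met when the one before it is completed fails the run):
1. the tap is shut, its lever at the stop (value of joint tap above 1.47 rad), for 0.3 s.
2. the cap is clicked home on the gasket (z of cap_center in the frame of neck_seat below 0.0185 m and horizontal distance between cap_center and neck_seat below 0.003 m and angle between cap_center's own z axis and vertical below 0.08 rad), for 0.2 s.
At the end, for the whole second after the job is handed in: The tap lever is within 0.1 rad of its shut stop; the cap is clicked on and home on the gasket (within 2.5 mm of fully down, 3 mm of the axis, 0.08 rad of level); and the gripper's fingers are still pressing it onto the gasket with more than 5 N through the last second (all of step 2 and value of joint tap above 1.47 rad and contact force between cap and gasket above 5 N and contact force between the fingers and cap above 2 N); the arm keeps its last pose, push and grip.
It fails at once if the cup, the bottle or the mill is pushed more than 30 mm away or tipped over (distance of any of cup, bottle, mill from where it was at the start of the episode above 0.03 m or angle between any of cup, bottle, mill's own z axis and vertical above 0.5 rad).
It also fails if it takes over 51 s, if anything falls off the work surface, if the arm or the gripper's body presses on something with over 40 N, if the wrist force passes 120 N, or if a joint passes its speed limit or range.

### The arm

A 6-joint arm with a two-finger parallel gripper is mounted at the origin on a cart in front of the work surface, level with it; the furniture and walls round the work are solid. World frame = base frame: x ahead of the robot, y to its left, z up, the work surface at z = 0. Lengths are in mm, angles in rad, forces in N, time in s.
With the tool pointing down it reaches from about 350 to 975 mm from the base axis. Payload 7.1 kg.
Tool frame: the origin (TCP) lies on the front face of the gripper's body, between the roots of the fingers; the fingertips stand 80 mm ahead of it and the grasp point (between the pads) lies 61 mm ahead of it (env.tips_ahead is the distance from the TCP to the fingertips, in mm); z points along the fingers, y is the line along which they close (so a half turn about z gives the same grasp; the last joint's range is limited). The gripper opens to 88 mm and grips with 3 to 60 N. Pads are 20 mm wide; open, the fingers measure 115 mm over their backs; the gripper's body (75 mm by 178 mm) begins 61 mm behind the grasp point.
Start: joints at [1.318, 0.423, 1.63, -0, 1.089, -0.019], TCP at [144.766, 607.987, 302.675] pointing down, gripper open.
Joint ranges: [-3, 3], [-0.9, 2.11], [0.09, 2.58], [-1.31, 4.45], [0.11, 2.69], [-2.54, 2.54]. Speed limits (rad/s): [2.39, 2.39, 3.01, 3.14, 3.14, 3.14].

### API

Orientations are given as a unit quaternion [x, y, z, w].
In Python, from station import env, set_gripper, viewer, workorder gives the robot as it stands. Calls block until the motion is done:
- env.reach(position, orientation): joint-space move of the TCP to a pose.
- env.move_l(position, rot=None, rate=150, f_stop=None): straight line of the TCP; rot=None keeps the orientation; rate is the mean speed in mm/s. With f_stop (N) it stops when the force on the tool has changed by that much, and returns True; else False.
- env.move_joints(angles): joint-space move.
- set_gripper(opening): finger opening in mm; the grip force is fixed at half the most; returns when the fingers have stopped.
- env.hold(seconds).
- env.ik(position, orientation): joint angles nearest the present ones, or None.
- env.read_state(): the state.
- viewer.camera(name): name is "scene" or "top" or "wrist"; returns the picture (420x560x3 uint8, blue, green, red); there is no depth.
- viewer.camera_params(name): a dict with "fx", "fy", "cx", "cy" (pixels), "dist" ([k1, k2, p1, p2, k3] as OpenCV has them; the pictures are not rectified), "pose" (4x4, takes a point from camera to world coordinates); the wrist camera has in their place "tool_from_camera" (4x4, takes a point from camera to tool coordinates, whose origin is the TCP and whose axes are the flange's). Camera axes: x right, y up, looking along -z (the intrinsics and any distortion apply to the point x, -y, -z); pixel columns grow to the right and rows downward; lengths in mm; the calibration is good to about 2 mm. A picture is of the moment at which its call begins: read the wrist's pose just before it. camera_params takes no time and is no camera call.
A pose or a line that the arm cannot do raises env.IKError and nothing moves.
- workorder.sign_off(): hands the job in; it is judged then, once.
The state is a dict: "time_s": time; "qpos": joint angles; "dq": joint speeds; "tau": joint torques, N m; "tool_pos": TCP position; "orientation": TCP orientation; "force": force on the tool from outside, world axes, zero at the start; "wrist_torque": the same for the moment, N m; "width": finger opening in mm; "grip_force": force on a finger pad.
Only numpy, scipy, OpenCV 4.12 (cv2) and the standard library are available. Lean on these libraries where they do the work, as an engineer would, in place of code of your own. Each camera call takes 0.05 s, during which the arm holds its last target. There are 200 camera calls.

## Working session

There is one attempt and no reset: what is moved stays moved. The work goes in short steps, each a Python script; the robot and the scene stay as the last script left them, time stands still between calls to the robot, and variables do not carry over. Pictures are saved under pics/ and viewed, at most 10 in all, crops included, and the job is handed in when it is done.

```bash
ls; mkdir -p pics; python3 - <<'E'
from station import env, set_gripper, viewer, workorder
import cv2, numpy as np
for n in("scene","top"):
    p=viewer.camera_params(n); print(n,{k:np.round(v,3).tolist() for k,v in p.items()})
    cv2.imwrite(f"pics/{n}1.png",viewer.camera(n))
p=viewer.camera_params("wrist");print({k:np.round(v,3).tolist() for k,v in p.items()})
print(env.read_state())
E
```

```text
pics
scene {'fx': 389.768, 'fy': 389.768, 'cx': 275.654, 'cy': 217.368, 'dist': [-0.062, 0.0, 0.0, 0.0, 0.0], 'pose': [[-0.891, 0.278, -0.359, 251.264], [-0.454, -0.573, 0.683, 503.005], [-0.016, 0.771, 0.636, 693.345], [0.0, 0.0, 0.0, 1.0]]}
top {'fx': 525.795, 'fy': 525.795, 'cx': 287.145, 'cy': 201.846, 'dist': [0.029, 0.0, 0.0, 0.0, 0.0], 'pose': [[-0.085, 0.976, -0.202, 327.476], [-0.996, -0.084, 0.013, -70.554], [-0.004, 0.203, 0.979, 1281.077], [0.0, 0.0, 0.0, 1.0]]}
{'fx': 336.95, 'fy': 336.95, 'cx': 281.649, 'cy': 216.34, 'dist': [-0.021, 0.0, 0.0, 0.0, 0.0], 'tool_from_camera': [[0.001, 0.96, 0.282, 77.067], [1.0, -0.001, -0.0, -0.839], [0.0, 0.282, -0.96, -81.427], [0.0, 0.0, 0.0, 1.0]]}
{'time_s': 0.1, 'qpos': array([ 1.31800085e+00,  4.23727084e-01,  1.63058537e+00,  1.11786289e-05,
        1.08859204e+00, -1.90045715e-02]), 'dq': array([ 0.00158993, -0.0021707 , -0.00198683,  0.00057   , -0.00039352,
       -0.00093446]), 'tau': array([-6.07954116e-04, -5.45614886e+01, -2.74324447e+01,  6.45731902e-02,
        1.88779196e-02, -2.25562621e-05]), 'tool_pos': array([144.67265247, 607.63604358, 302.01375252]), 'orientation': array([ 1.16631966e-01,  9.93174987e-01, -6.49200587e-04, -9.37699222e-05]), 'force': array([-0.14733692, -1.19661824,  0.26637804]), 'wrist_torque': array([ 0.05026296,  0.00738391, -0.0384743 ]), 'grip_force': 0.0, 'width': 87.59957153083813}
```

View pics/scene1.png

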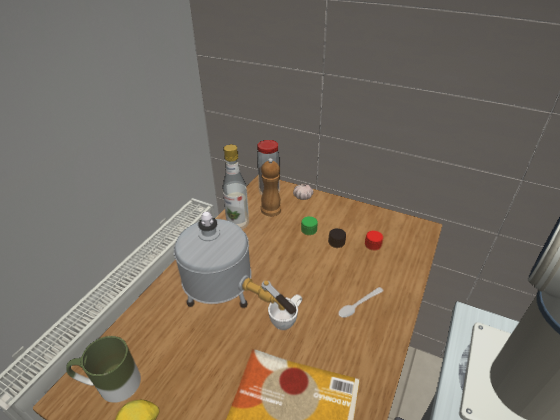

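View pics/top1.png

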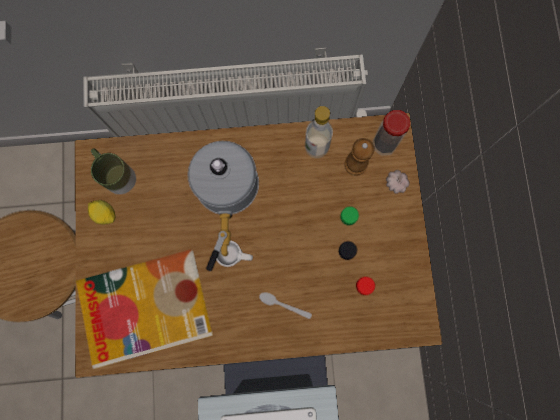

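The scene view shows the drum (213,260), the gasket and white stud (208,217), the brass tap (258,290), the lever with its black sleeve (285,302), the cup (284,315) and the black cap (337,238). The top view shows the stud (219,167), the sleeve (212,260), the cup (229,254) and the black cap (348,250).

```bash
cat > h.py <<'E'
from station import env, set_gripper, viewer, workorder
import cv2, numpy as np
from scipy.spatial.transform import Rotation as R
def ray(p,uv,pose=None):
    K=np.array([[p["fx"],0,p["cx"]],[0,p["fy"],p["cy"]],[0,0,1]])
    x,y=cv2.undistortPoints(np.array([[uv]],float),K,np.array(p["dist"],float))[0,0]
    T=np.array(p["pose"]) if pose is None else pose
    d=T[:3,:3]@np.array([x,-y,-1]); return T[:3,3],d/np.linalg.norm(d)
def plane(r,z): o,d=r; return o+d*(z-o[2])/d[2]
def two(a,b):
    (o,d),(q,e)=a,b; s=np.linalg.lstsq(np.c_[d,-e],q-o,rcond=None)[0]
    P,Q=o+s[0]*d,q+s[1]*e; return (P+Q)/2,np.linalg.norm(P-Q)
def blobs(m,box,amin=10):
    u0,v0,u1,v1=box; s=np.zeros_like(m,np.uint8); s[v0:v1,u0:u1]=m[v0:v1,u0:u1]
    n,l,st,c=cv2.connectedComponentsWithStats(s)
    return [(c[i].round(1).tolist(),st[i].tolist()) for i in range(1,n) if st[i][4]>=amin],l
def wristpose():
    s=env.read_state(); T=np.eye(4); T[:3,:3]=R.from_quat(s["orientation"]).as_matrix(); T[:3,3]=s["tool_pos"]
    return T@np.array(viewer.camera_params("wrist")["tool_from_camera"])
def down(yaw): # tool z down, tool y (closing line) at angle yaw from world x
    c,s=np.cos(yaw),np.sin(yaw); y=np.array([c,s,0]);z=np.array([0,0,-1]);x=np.cross(y,z)
    return R.from_matrix(np.c_[x,y,z]).as_quat()
E
python3 - <<'E'
from h import *
im={n:cv2.imread(f"pics/{n}1.png") for n in("scene","top")}
P={n:viewer.camera_params(n) for n in im}
for n,bx in {"scene":[(320,220,355,255),(268,280,305,320),(190,205,225,240)],"top":[(335,238,362,264),(200,225,222,275),(205,155,235,182)]}.items():
    mx=im[n].max(2)
    for b in bx: print(n,"dark",blobs(mx<60,b)[0])
    print(n,"white",blobs((im[n].min(2)>190),bx[2],4)[0])
a=cv2.resize(im["scene"][190:340,180:320],None,fx=4,fy=4,interpolation=cv2.INTER_CUBIC)
b=cv2.resize(im["top"][140:290,180:270],None,fx=2.66,fy=4,interpolation=cv2.INTER_CUBIC)
cv2.imwrite("pics/c1.png",np.hstack([a,b])[:, :800]); print(a.shape,b.shape)
E
```

```text
scene dark [([336.9, 237.5], [329, 229, 17, 18, 253])]
scene dark [([285.3, 303.3], [277, 295, 19, 18, 100])]
scene dark [([207.9, 225.6], [199, 218, 18, 12, 81])]
scene white [([203.9, 215.2], [191, 207, 19, 18, 70]), ([200.5, 208.8], [199, 208, 4, 3, 6])]
top dark [([347.2, 250.2], [339, 242, 18, 18, 260])]
top dark [([212.2, 260.0], [206, 250, 13, 21, 132])]
top dark [([219.7, 168.7], [210, 159, 17, 16, 91])]
top white []
(600, 560, 3) (600, 239, 3)
```

View pics/c1.png

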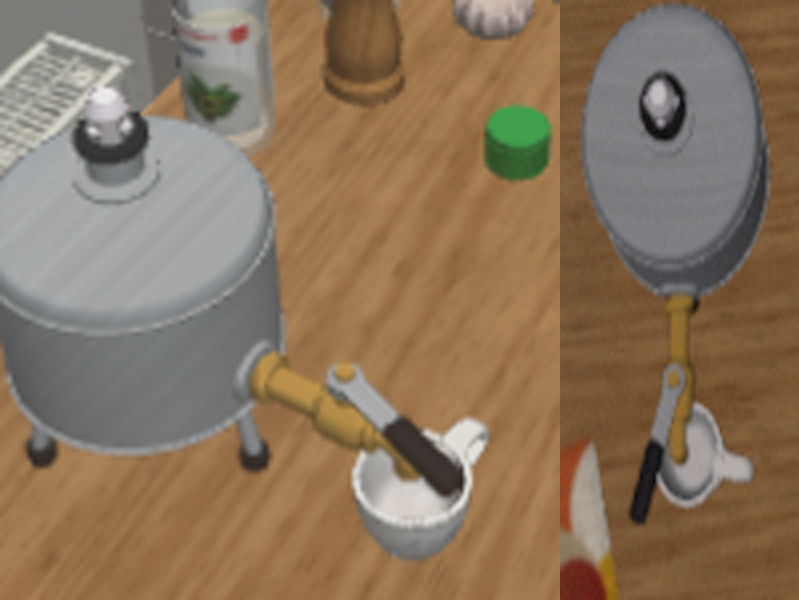

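The crop shows the lever pivot at scene (266,283) and top (223,234.5). The lever is a little off the spout line, already towards image left (+y), which is the clockwise shut side.

```bash
python3 - <<'E'
from h import *
P={n:viewer.camera_params(n) for n in("scene","top")}
np.set_printoptions(precision=1,suppress=True)
im={n:cv2.imread(f"pics/{n}1.png") for n in("scene","top")}
def both(name,s,t,z):
    a,b=ray(P["scene"],s),ray(P["top"],t); print(name,two(a,b),"scene@z",plane(a,z),"top@z",plane(b,z))
both("cap",(336.9,237.5),(347.5,250.2),18)
both("sleeve",(285.9,303.3),(212.2,260.0),111)
both("pivot",(265.8,283.3),(222.9,234.5),112)
both("studtip",(206,212.5),(219,166),232)
both("cup rim",(284,308),(229,254),50)
# drum top-disc outline in top view, brass direction
for n,b in(("scene",(195,214,222,236)),("top",(208,156,232,180))):
    l=blobs(im[n].max(2)<70,b)[1]
    c=np.argwhere(l>0)[:,::-1].astype(np.int32); e=cv2.fitEllipse(cv2.convexHull(c)); print(n,"gasket ell",e)
    print(plane(ray(P[n],e[0]),207))
E
```

```text
cap (array([ 457.4, -222.8,   13.1]), np.float64(1.6062729283420034)) scene@z [ 455.1 -217.6   18. ] top@z [ 457.7 -222.    18. ]
sleeve (array([451.5,  91. , 107.4]), np.float64(1.8473614401855158)) scene@z [449.3  93.4 111. ] top@z [452.   90.8 111. ]
pivot (array([507.5,  64.2, 107.2]), np.float64(0.14435914365449595)) scene@z [505.3  67.8 112. ] top@z [506.8  63.6 112. ]
studtip (array([635.2,  51.1, 230.5]), np.float64(6.791971793711621)) scene@z [637.7  53.  232. ] top@z [631.6  49.3 232. ]
cup rim (array([469.7,  59.8,  45.4]), np.float64(0.24827477264387884)) scene@z [468.3  62.9  50. ] top@z [469.1  59.2  50. ]
scene gasket ell ((207.29727172851562, 223.42428588867188), (13.847149848937988, 17.71763801574707), 77.28597259521484)
[636.8  55.6 207. ]
top gasket ell ((218.19044494628906, 166.39202880859375), (16.561870574951172, 16.830472946166992), 73.35111236572266)
[638.1  53.9 207. ]
```

```bash
cat > tap.py <<'E'
from h import *
piv=np.array([506.8,64.5]); nk=np.array([637.4,54.5])
sp=piv-nk; shut=np.arctan2(sp[1],sp[0])-np.pi/2
lev=np.arctan2(91.3-64.5,451.6-506.8)
def pose(phi,gap,r=62,z=181):
    u=np.array([np.cos(phi),np.sin(phi)]); t=np.array([u[1],-u[0]])
    return np.r_[piv+r*u-(7.5+10+gap)*t,z],phi
print("tap now",np.pi/2-(lev-shut),"shut",np.degrees(shut))
E
python3 - <<'E'
from tap import *
set_gripper(0)
p,phi=pose(lev,9)
best=min((k for k in(0,np.pi)),key=lambda k:abs((env.ik(np.r_[p[:2],300],down(phi+k)) if env.ik(np.r_[p[:2],300],down(phi+k)) is not None else [99]*6)[5]))
q=lambda f:down(f+best)
print(best,env.ik(np.r_[p[:2],300],q(phi)),env.ik(pose(shut,0)[0],q(shut)))
env.reach(np.r_[p[:2],300],q(phi))
print(env.move_l(p,f_stop=8), env.read_state()["tool_pos"])
cv2.imwrite("pics/top2.png",viewer.camera("top"))
N=6
for f in np.linspace(lev,shut,N+1)[1:]:
    pp,_=pose(f,0)
    st=env.move_l(pp,q(f),rate=80,f_stop=20); s=env.read_state(); print(np.degrees(f).round(),st,s["force"].round(1),s["tool_pos"].round(1),s["time_s"])
    if st: break
E
```

```text
tap now 0.37556576794860774 shut 85.62142432429562
3.141592653589793 [ 1.26176009e-01  1.58729109e-01  2.01492877e+00 -4.44089210e-16
  9.67934774e-01  5.78162339e-01] [ 2.29516467e-01  4.42210264e-01  1.96067969e+00 -4.44089210e-16
  7.38702701e-01  1.87673336e+00]
False [439.90037565  67.92469366 181.48082323]
143.0 False [-0.8 -0.4 -0.2] [447.2  88.3 181.6] 5.0583
131.0 False [ 0.2  0.  -0.8] [452.9  99.3 181.2] 5.4083
120.0 False [-0.3  0.4 -1. ] [460.7 109.3 181. ] 5.7583
108.0 False [-0.2 -0.3  0.5] [470.5 117.5 181. ] 6.1083
97.0 False [ 0.6 -0.3  0. ] [481.7 123.7 181. ] 6.4583
86.0 False [-2.2 -1.9 -0.1] [493.1 127.3 180.7] 6.8083
```

```bash
python3 - <<'E'
from tap import *
s=env.read_state();p0=s["tool_pos"];t=np.array([np.sin(shut),-np.cos(shut),0])
st=env.move_l(p0+9*t,rate=30,f_stop=14);s=env.read_state();print(st,s["force"],s["tool_pos"]-p0)
env.hold(0.4); print(env.read_state()["force"])
# retreat, rise, then go look at neck
env.move_l(p0-8*t); env.move_l(np.r_[(p0-8*t)[:2],330],rate=250)
np.set_printoptions(precision=1,suppress=True)
cv2.imwrite("pics/top3.png",viewer.camera("top"))
for k,yw in enumerate((np.pi/2,-np.pi/2,0,np.pi)):
    j=env.ik([637,54,390],down(yw)); print(yw,j)
    if j is not None and k in(0,1):
        env.reach([637,54,390],down(yw)); env.hold(.2); T=wristpose(); cv2.imwrite(f"pics/n{k}.png",viewer.camera("wrist")); np.save(f"n{k}.npy",T)
print(env.read_state()["time_s"])
a=cv2.imread("pics/top3.png")[150:290,170:270]
cv2.imwrite("pics/v.png",np.hstack([cv2.resize(a,(300,420),interpolation=2)]+[cv2.resize(cv2.imread(f"pics/n{k}.png")[110:410,180:380],(250,420)) for k in(0,1) if __import__("os").path.exists(f"pics/n{k}.png")]))
E
```

```text
tap now 0.37556576794860774 shut 85.62142432429562
True [-0.09780745  0.49376691  0.11444823] [ 0.27422368 -0.23948708 -0.64329958]
[-0.52597562  0.02446319 -0.82441424]
1.5707963267948966 [ 0.1  0.4  1.5 -0.   1.3 -1.5]
-1.5707963267948966 [ 0.1  0.4  1.5 -0.   1.3  1.6]
0 [ 0.1  0.4  1.5 -0.   1.3  0.1]
3.141592653589793 None
14.4583
```

View pics/v.png

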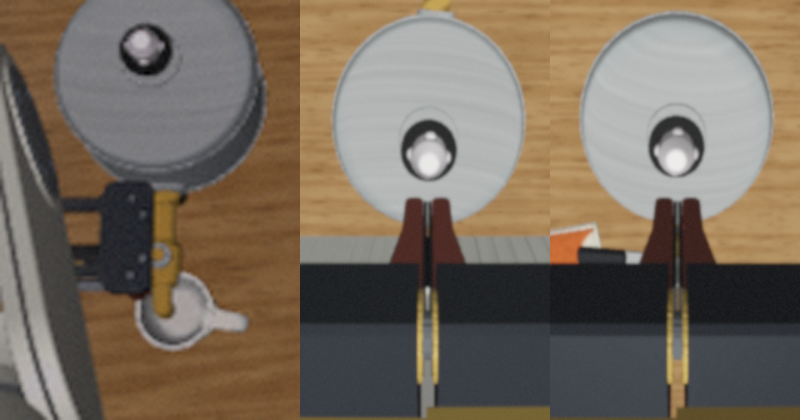

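The top crop has the gripper over the lever, so the tap angle is not confirmed. In the wrist views the gasket sits at about (428,150) and (676,148) in the crop, clear of the fingers.

```bash
python3 - <<'E'
from h import *
np.set_printoptions(precision=2,suppress=True)
P=viewer.camera_params("wrist")
for k in(0,1):
    im=cv2.imread(f"pics/n{k}.png"); T=np.load(f"n{k}.npy")
    bl,l=blobs(im.max(2)<75,(245,185,320,250),60); c=np.argwhere(l>0)[:,::-1].astype(np.int32)
    e=cv2.fitEllipse(cv2.convexHull(c)); pt=plane(ray(P,e[0],T),208)
    w=(im.min(2)>170).astype(np.uint8); wb=blobs(w,(262,195,302,245),10)[0]
    print(k,e,pt,"stud",wb, T[:3,3])
env.move_l([560,-100,390],rate=300)
set_gripper(88)
env.reach([457,-222,230],down(-np.pi/2)); env.hold(.2)
T=wristpose();im=viewer.camera("wrist");cv2.imwrite("pics/cap.png",im)
bl,l=blobs(im.max(2)<60,(180,120,380,330),200)
print([ (b,plane(ray(P,b[0],T),28)) for b in bl])
for n in("scene","top"): cv2.imwrite(f"pics/{n}4.png",viewer.camera(n))
print(env.read_state()["time_s"])
a=cv2.imread("pics/top4.png")[200:290,170:270];b=cv2.imread("pics/scene4.png")[260:350,220:320]
cv2.imwrite("pics/v2.png",np.hstack([cv2.resize(x,(270,240),interpolation=2) for x in(a,b)]+[cv2.resize(im,(258,240))]))
E
```

```text
0 ((282.51446533203125, 216.76771545410156), (41.581336975097656, 42.370967864990234), 89.7447509765625) [637.38  53.93 208.  ] stud [([265.8, 198.0], [262, 195, 13, 10, 55]), ([298.0, 197.1], [291, 195, 11, 8, 41]), ([283.3, 221.5], [266, 205, 34, 31, 562]), ([280.6, 240.1], [262, 229, 40, 16, 306])] [559.69  53.15 471.45]
1 ((280.7417907714844, 214.1367950439453), (41.801448822021484, 42.5229606628418), 97.15767669677734) [638.84  53.75 208.  ] stud [([263.3, 196.3], [262, 195, 5, 5, 15]), ([298.9, 197.4], [295, 195, 7, 8, 26]), ([281.7, 204.1], [279, 203, 6, 3, 15]), ([278.4, 223.4], [264, 214, 29, 21, 404]), ([295.8, 220.2], [294, 218, 4, 5, 13]), ([282.1, 239.0], [262, 227, 40, 18, 413])] [714.61  53.11 471.42]
[(([280.7, 192.6], [258, 183, 45, 31, 365]), array([ 473.83, -222.08,   28.  ])), (([187.8, 285.2], [180, 256, 19, 69, 823]), array([ 384.99, -135.05,   28.  ])), (([373.1, 282.1], [365, 256, 15, 60, 587]), array([ 388.54, -308.71,   28.  ]))]
17.8083
```

View pics/v2.png

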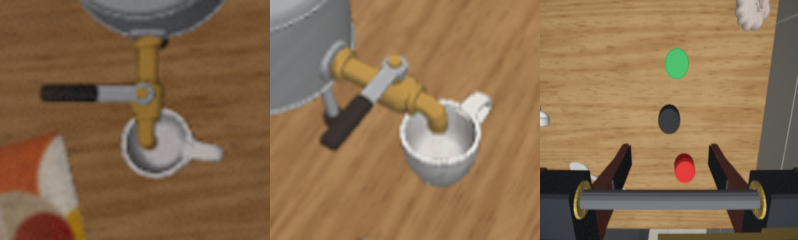

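The lever now points square to the spout in both views (top crop 42..143, row 93), so it looks shut. The black cap is at about (280,208) in the wrist view. I'll put numbers on both.

```bash
python3 - <<'E'
from h import *
np.set_printoptions(precision=2,suppress=True)
for n,b in(("top",(180,215,208,250)),("scene",(230,285,265,325))):
    im=cv2.imread(f"pics/{n}4.png");bl,l=blobs(im.max(2)<60,b,30)
    for c,s in bl:
        p=plane(ray(viewer.camera_params(n),c),111); v=p[:2]-[506.8,64.5]; print(n,c,s,p,np.hypot(*v),np.degrees(np.arctan2(v[1],v[0])),"shut ~85.4")
P=viewer.camera_params("wrist");im=cv2.imread("pics/cap.png");T=wristpose()
print(im[208,280])
for th in(80,100,110):
    bl,l=blobs(im.max(2)<th,(225,160,330,250),200)
    i=l[208,280]; c=np.argwhere(l==i)[:,::-1].astype(np.int32); e=cv2.fitEllipse(cv2.convexHull(c)); print(th,e,plane(ray(P,e[0],T),30))
print(env.read_state()["tool_pos"])
E
```

```text
top [195.4, 234.5] [185, 232, 21, 6, 121] [512.22 125.17 111.  ] 60.91229324563365 84.89136928928573 shut ~85.4
scene [247.5, 305.3] [239, 296, 18, 20, 131] [511.   129.09 111.  ] 64.72344015696586 86.28289324001443 shut ~85.4
[65 63 62]
80 ((280.1328125, 208.119384765625), (46.409664154052734, 50.52613067626953), 179.2841339111328) [ 459.76 -221.49   30.  ]
100 ((280.0788879394531, 208.22181701660156), (47.190250396728516, 51.45435333251953), 0.3503258526325226) [ 459.67 -221.44   30.  ]
110 ((280.0477294921875, 208.1619415283203), (47.631141662597656, 51.80870819091797), 179.92279052734375) [ 459.72 -221.42   30.  ]
[ 457.61 -221.7   230.52]
```

The tap is confirmed shut (85° against 85.4°). The neck is at (638.1, 53.85), as the wrist pair and the top camera agree. I'll squeeze the cap along x first to centre it, then regrip along y.

```bash
python3 - <<'E'
from h import *
np.set_printoptions(precision=2,suppress=True)
P=viewer.camera_params("wrist");T=wristpose()
a=plane(ray(P,(280,182.8),T),0)[0]-21; b=plane(ray(P,(280,233.4),T),31)[0]+20.5; print(a,b)
x,y=(a+b)/2,-221.5
set_gripper(64)
env.reach([x,y,150],down(0)); print(env.move_l([x,y,84.5],rate=120,f_stop=10))
set_gripper(30); s=env.read_state(); print(s["width"],s["tool_pos"],s["force"])
set_gripper(64); x=s["tool_pos"][0]
env.move_l([x,y,130]); env.reach([x,y,130],down(-np.pi/2)); print(env.move_l([x,y,84.5],rate=120,f_stop=10))
set_gripper(30); s=env.read_state(); print(s["width"],s["grip_force"],s["tool_pos"],x,s["time_s"])
env.move_l([x,y,360],rate=250); s=env.read_state(); print(s["width"],s["grip_force"],s["force"],s["time_s"])
cv2.imwrite("pics/held.png",viewer.camera("wrist"))
E
```

```text
455.31248796046793 457.4406351513642
False
40.80325146636016 [ 456.67 -221.66   85.04] [-0.71 -0.62  6.57]
False
41.666618227070174 30.001079947542166 [ 457.   -221.66   85.08] 456.666962899177 24.3833
41.69144374124255 29.999939827102935 [-0.32  0.3  -0.  ] 25.6333
```

View pics/held.png

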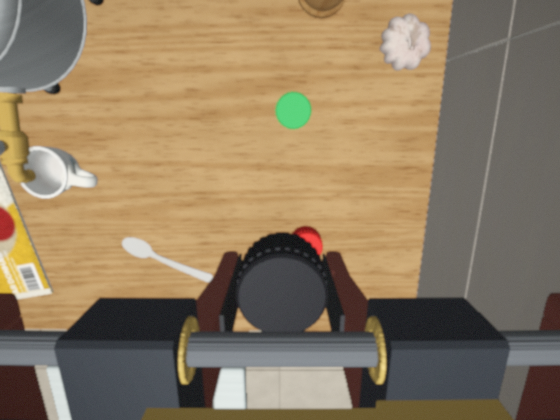

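The cap is held centred between the pads, level and closed side up, at (282,285). Next I carry it above the stud, correct the position and press.

```bash
python3 - <<'E'
from h import *
np.set_printoptions(precision=2,suppress=True)
g=np.array([638.43,53.85])
env.move_l([550,-60,370],rate=250); env.move_l([*g,345],rate=200); env.hold(.3)
c=g-env.read_state()["tool_pos"][:2]; print("corr",c); c=c+g
print(env.move_l([*c,322],rate=60,f_stop=10),env.read_state()["tool_pos"])
print(env.move_l([*c,306],rate=40,f_stop=8)); s=env.read_state(); print(s["tool_pos"],s["force"],s["wrist_torque"],s["width"],s["time_s"])
if s["tool_pos"][2]<307.5:
    for z in(302,299,297,295,294,293):
        st=env.move_l([*c,z],rate=20,f_stop=30); s=env.read_state(); print(z,st,s["tool_pos"],s["force"],s["width"],s["time_s"])
        if st or s["force"][2]>18: break
E
```

```text
corr [0.22 0.64]
False [638.55  54.55 321.46]
False
[638.61  54.5  305.78] [-0.44 -0.68 -0.77] [0.01 0.17 0.03] 41.87645275423986 28.85
302 False [638.79  54.62 302.61] [-2.5   1.27  4.56] 41.713271714652834 29.2
299 False [638.61  54.6  298.88] [-0.37  1.38  0.34] 41.37030951150684 29.5
297 False [638.27  54.5  295.73] [ 1.74  0.89 -7.04] 41.40584802256128 29.75
295 False [638.66  54.45 295.16] [-0.89  0.36 -0.03] 42.10498705389505 30.0
294 False [638.65  54.44 295.07] [-3.01  0.61  7.04] 41.72418840663832 30.25
293 False [638.65  54.43 295.05] [-6.73 -0.22 11.57] 41.58566445383366 30.5
```

The cap snapped through and bottomed out at 295.05, against an expected 295.1. I'll press a little more, then check the hold and the position.

```bash
python3 - <<'E'
from h import *
np.set_printoptions(precision=2,suppress=True)
env.move_l([638.65,54.45,291.5],rate=15,f_stop=25)
for i in range(4):
    env.hold(.4); s=env.read_state(); print(s["tool_pos"],s["force"],s["width"],s["grip_force"],s["time_s"])
im=viewer.camera("wrist"); sc=viewer.camera("scene"); tp=viewer.camera("top")
cv2.imwrite("pics/end.png",np.hstack([cv2.resize(im,(400,300)),cv2.resize(sc[190:340,160:360],(400,300))]))
E
```

```text
[638.7   54.43 294.97] [-9.52 -1.15 21.53] 41.7797177600489 30.003746532165678 31.15
[638.67  54.46 294.94] [-9.37 -0.06 20.52] 41.82496024179695 30.003776924859267 31.55
[638.69  54.41 294.96] [-10.18   0.16  20.76] 41.55877347858345 30.003807861940004 31.95
[638.68  54.43 294.98] [-10.43   0.48  20.61] 42.029108481716506 30.003766113513848 32.35
```

View pics/end.png

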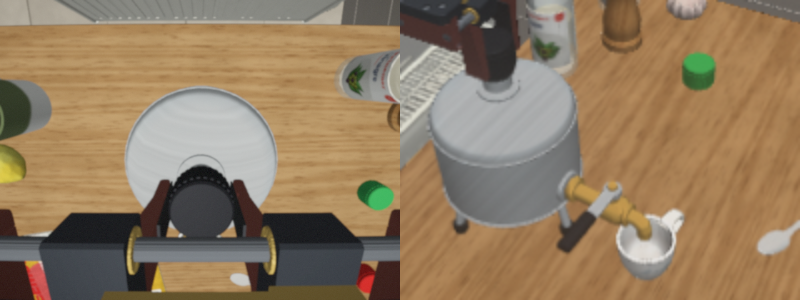

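The cap sits level on the neck at (200,205), held with a steady 20.6 N. The lever is shut at (590,215), and the cup, bottle and mill look unmoved. I'm handing in.

```bash
python3 -c "
from h import *
print(workorder.sign_off())"
```

```text
the job is handed in; nothing more can be done
None
```

I shut the tap to its stop and clicked the cap fully home, then handed the job in at about 32 s with the arm still pressing it down at about 20 N; the cup, bottle and mill looked unmoved, and the hand-in gave no verdict.

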